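Re-index the roller gap of a dough sheeter

TASK

The dough sheeter is running: first stop it by pushing its red knob fully in. Then pull up the black spring plunger at the end of the thickness lever, swing the lever to the hole beside the green marker and let the plunger snap fully home there. Finally switch the machine back on by pulling the red knob straight up to its on position; do not pull the plunger while the machine is on, and do not disturb the jars and shaker around it.

Things in the scene. Friction and masses are not known exactly. Their poses are not given: they have to be found in the camera images.
- sheeter: White tabletop dough sheeter, 250 (x) x 245 (y) mm, fixed to the worktop (it cannot be pushed about), its deck 85 mm high, two steel rollers between cheeks 170 mm high along its rear (+x) edge; origin on the worktop under the machine, x to the rear, y to its left, z up. On the deck: a steel index plate with five holes in an arc, the lever over it, and the red run knob behind and to the left of the lever.
- pivot (a point): Point on the lever's vertical pivot axis at the height of the index plate's top face (95 mm above the worktop). The five 11 mm holes lie on a 75 mm radius about it, 25 degrees apart, on the side of the -x axis of the machine (at -50, -25, 0, 25, 50 degrees of the lever). The middle hole is the one at lever 0.
- lever (a joint): Angle of the thickness lever about its vertical pivot (rad): 0 = lever points to the machine's -x (middle hole, where it starts), positive = counter-clockwise seen from above, range -0.93 to 0.93. Holes at multiples of 0.436. Moves with about 1 to 2 N at the plunger once the plunger is pulled; no spring, it stays where left. Latched, it has about 0.02 rad play either way.
- plunger_grip (a point): Centre of the plunger's black cap, a cylinder 27 mm in diameter and 30 mm high with a steel band, free all round for 17 mm above the lever arm; it sits on the lever's free end, 75 mm from the pivot, so the whole lever is moved by this cap. 144 mm above the worktop when seated. Its x axis points from the cap along the lever to the pivot.
- plunger (a joint): Lift of the plunger (m): 0 = fully seated in a hole, 0.015 = stop. Its 8 mm pin reaches 8 mm into the plate, so it must be lifted 9 mm or more to swing. A spring pulls it down with 5 N seated, 9 N at full lift. Released between holes it rests on the plate at about 0.008, and it drops in within about 2 mm of a hole's centre.
- run_grip (a point): Centre of the red run knob, a round cap 32 mm in diameter and 26 mm high on a thin stem, axis vertical. 123 mm above the worktop when in, 135 mm when out.
- run_knob (a joint): Travel of the run knob (m): 0 = pushed fully in (off), 0.012 = pulled fully out (on). A detent holds it at either end; getting it over takes about 5 N. Starts out (on).
- mark_green_top (a point): Top centre of the green round marker, 15 mm in diameter and 5 mm high, fixed on the index plate 20.5 mm radially outside the target hole (95.5 mm from the pivot). Three like white markers stand at three other holes; only the green one counts. It can be at any hole but the middle one.
- salt: Salt shaker, 44 x 44 x 90 mm, loose, to the left of the machine; origin at the centre of its underside.
- spice: Spice jar with red cap, 45 x 45 x 106 mm, loose, to the right of the machine; origin at the centre of its underside.
- jar: Mustard jar with grey lid, 64 x 64 x 90 mm, loose, behind the machine; origin at the centre of its underside.
Not all that is in view belongs to the job. What is shaped like the salt but purple or turquoise is not meant.

How it is judged:
By the outcome, as a careful person would: the job done as asked, in the order asked, and still so for the second after the job is handed in, with the robot touching nothing.
It also fails if it takes over 54 s, if anything falls off the work surface, if the arm or the gripper's body presses on something with over 40 N, if the wrist force passes 120 N, or if a joint passes its speed limit or range.

ROBOT

A 6-joint arm with a two-finger parallel gripper is mounted at the origin on a cart in front of the work surface, level with it; the furniture and walls round the work are solid. World frame = base frame: x ahead of the robot, y to its left, z up, the work surface at z = 0. Lengths are in m, angles in rad, forces in N, time in s.
With the tool pointing down it reaches from about 0.325 to 1 m from the base axis. Payload 5.1 kg.
Tool frame: the origin (TCP) lies between the finger pads; the fingertips stand 14 mm ahead of it and the grasp point (between the pads) lies 5 mm behind it (manip.finger_overhang is the distance from the TCP to the fingertips, in m); z points along the fingers, y is the line along which they close (so a half turn about z gives the same grasp; the last joint's range is limited). The gripper opens to 85 mm and grips with 20 to 120 N. Pads are 22 mm wide; open, the fingers measure 114 mm over their backs; the gripper's body (76 mm by 85 mm) begins 54 mm behind the grasp point. The pads swing forward as they close: fully open they stand 13 mm farther back than shut.
Start: joints at [1.037, 0.124, 1.65, -0, 1.367, -0.083], TCP at [0.283, 0.585, 0.245] pointing down, gripper open.
Joint ranges: [-2.61, 2.61], [-1.02, 2.33], [0.03, 2.71], [-1.35, 4.49], [0.32, 2.68], [-2.91, 2.91]. Speed limits (rad/s): [2.57, 2.57, 3.14, 3.14, 3.14, 3.14].

INTERFACE

Orientations are given as a unit quaternion [w, x, y, z].
In Python, from rig import manip gives the robot as it stands.
- The arm moves only by the tool jog_arm, never from a script. Its argument "motion" is a list of rows, each a list of 3 entries, a list of its own where there are three numbers: the shift along the tool's x, y, z in m, then the turn, a rotation vector about the tool's x, y, z in degrees, then the finger opening in m, from 0 to 0.0854. A call has 1 to 10 rows; each row is the pose to reach, as a shift and turn from the pose commanded when the call began, along the tool's axes at that moment; what a row does not reach only later rows make up. A row lasts 1/12 s, in which the tool goes at most 41.7 mm and 7.16 degrees, less where a joint would pass 70% of its speed; a pose out of reach is approached as far as the arm can. A call with a gripper value outside its range is refused whole. The fingers move at their own pace and stop on an object; "squeeze" is the grip in N (left out, the last holds). Time passes only in rows, so rows that repeat a pose let the fingers close. It gives the time, the measured TCP pose, the force, the opening and the grip force at its end, in the units of the state.
- manip.read_state(): the state, without advancing time (a new reading comes with each control period).
- manip.grab_frame(name): name is "scene" or "top" or "wrist"; returns the picture (400x640x3 uint8, blue, green, red); there is no depth.
- manip.camera_params(name): a dict with "vertical_fov" (degrees; the focal length in pixels is half the picture's height over the tangent of half this angle, whatever the lens; pixels are square), "cx", "cy" (the principal point, pixels), "k1" (the pictures are not rectified: a ray, as slopes to the right and down, at radius r is drawn at 1 + k1 r^2 times it, then the intrinsics apply), "extrinsics" (4x4, takes a point from world to camera coordinates); the wrist camera has in their place "tool_from_camera" (4x4, takes a point from camera to tool coordinates, whose origin is the TCP and whose axes are the flange's). Camera axes: x right, y down, z forward; pixel columns grow to the right and rows downward; lengths in m; the calibration is good to about 2 mm. A picture is of the moment at which its call begins: read the wrist's pose just before it. camera_params takes no time and is no camera call.
- manip.finish_job(): hands the job in; it is judged then, once.
The state is a dict: "clock": time; "joints": joint angles; "joint_velocities": joint speeds; "tau": joint torques, N m; "position": TCP position; "tool_rot": TCP orientation; "contact_force": force on the tool from outside, world axes, zero at the start; "torque": the same for the moment, N m; "finger_gap": finger opening in m; "grip_force": force on a finger pad.
Only numpy, scipy, OpenCV 4.12 (cv2) and the standard library are available. Lean on these libraries where they do the work, as an engineer would, in place of code of your own. Each camera call takes 0.05 s, during which the arm holds its last target. There are 200 camera calls.

## Working session

There is one attempt and no reset: what is moved stays moved. The work goes in short steps, Python scripts to look and compute and a tool call to move; the robot and the scene stay as the last step left them, time stands still between calls to the robot, and variables do not carry over. Pictures are saved under pics/ and viewed, at most 10 in all, crops included, and the job is handed in when it is done.

Besides the shell and the picture viewer there is one more tool, called after ">>>" in YAML: its name, and indented under it one key for each argument. jog_arm: Moves the arm, as the interface text tells. Its arguments: {"type":"object","properties":{"motion":{"type":"array"},"squeeze":{"type":"number"}},"required":["motion"]}

```bash
mkdir -p pics; ls
cat > h.py <<'E'
import numpy as np, cv2
from rig import manip
def cam(name, st=None):
    p=manip.camera_params(name); f=200/np.tan(np.radians(p["vertical_fov"])/2)
    if name=="wrist":
        from scipy.spatial.transform import Rotation as R
        T=np.eye(4); q=st["tool_rot"]; T[:3,:3]=R.from_quat([q[1],q[2],q[3],q[0]]).as_matrix(); T[:3,3]=st["position"]
        W=T@np.array(p["tool_from_camera"])
    else: W=np.linalg.inv(np.array(p["extrinsics"]))
    return dict(f=f,cx=p["cx"],cy=p["cy"],k1=p["k1"],W=W)
def ray(c,u,v):
    K=np.array([[c["f"],0,c["cx"]],[0,c["f"],c["cy"]],[0,0,1.]])
    xy=cv2.undistortPoints(np.array([[[u,v]]],float),K,np.array([c["k1"],0,0,0.]))[0,0]
    return c["W"][:3,3], c["W"][:3,:3]@np.array([*xy,1])
def onplane(c,u,v,z):
    o,d=ray(c,u,v); return o+d*(z-o[2])/d[2]
def proj(c,P):
    X=np.linalg.inv(c["W"])@np.array([*P,1]); s=X[:2]/X[2]; s=s*(1+c["k1"]*s@s)
    return s*c["f"]+[c["cx"],c["cy"]]
E
python3 - <<'E'
from h import *
s=manip.read_state(); print(s)
for n in ("scene","top","wrist"):
    im=manip.grab_frame(n); cv2.imwrite(f"pics/{n}0.png",im); c=cam(n,s); print(n,c["f"],c["cx"],c["cy"],c["k1"],c["W"].round(3).tolist())
E
```

```text
pics
{'clock': 0.0, 'joints': array([ 1.03740274e+00,  1.24481413e-01,  1.65166994e+00,  7.40214802e-07,
        1.36751150e+00, -8.25959420e-02]), 'joint_velocities': array([-0.00123764,  0.00086459, -0.00014675, -0.00085872,  0.00186493,
       -0.00027609]), 'tau': array([-1.34765101e-03, -4.23622119e+01, -3.65444756e+01, -2.68880567e-04,
        7.18300857e-03, -2.61218656e-05]), 'position': array([0.28292024, 0.58454924, 0.24407073]), 'tool_rot': array([-3.14134781e-04,  2.23495069e-01,  9.74704511e-01, -9.86283534e-04]), 'contact_force': array([-0.01706174, -0.91954358, -0.302825  ]), 'torque': array([-0.02850665, -0.02361583, -0.01140711]), 'grip_force': 0.0, 'finger_gap': 0.08519641621900856}
scene 407.85177046679587 318.42048624719024 195.99527900964813 -0.0768772991353073 [[0.868, -0.39, 0.308, 0.307], [-0.497, -0.679, 0.54, -0.452], [-0.001, -0.622, -0.783, 0.835], [0.0, 0.0, 0.0, 1.0]]
top 418.85503768295195 328.5911914099115 200.54408047576982 -0.02642842912710947 [[0.03, -0.98, 0.196, 0.438], [-1.0, -0.027, 0.017, 0.027], [-0.011, -0.197, -0.98, 0.966], [0.0, 0.0, 0.0, 1.0]]
wrist 301.10698132231585 323.21279079529285 199.42578429258964 -0.05849211718051 [[0.435, 0.851, 0.293, 0.207], [0.9, -0.411, -0.145, 0.621], [-0.003, 0.327, -0.945, 0.373], [0.0, 0.0, 0.0, 1.0]]
```

View pics/top0.png

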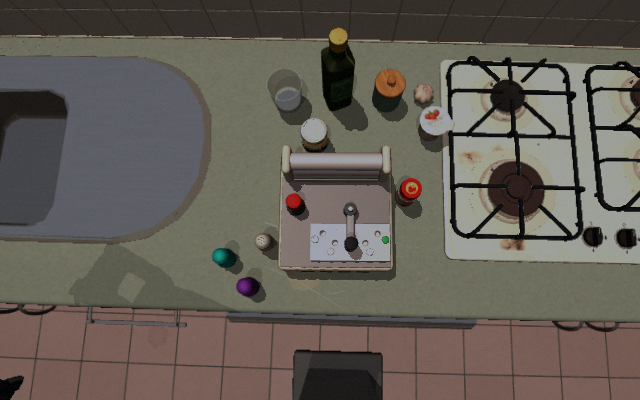

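View pics/scene0.png

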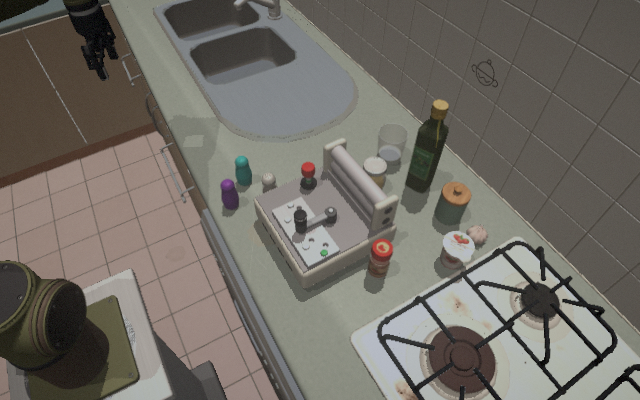

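Top view: red knob at about (295,204), pivot near (350,210), black cap near (351,243), green marker near (385,239), with spice on the right and salt on the left. Next I'll measure these by colour mask.

Run:
```python
from h import *
t=cv2.imread("pics/top0.png"); s=cv2.imread("pics/scene0.png")
def blobs(im,name,roi,f):
    hsv=cv2.cvtColor(im,cv2.COLOR_BGR2HSV); m=f(hsv).astype(np.uint8)
    k=np.zeros_like(m); x0,y0,x1,y1=roi; k[y0:y1,x0:x1]=m[y0:y1,x0:x1]
    n,l,st,ce=cv2.connectedComponentsWithStats(k)
    r=[(st[i].tolist(),ce[i].round(1).tolist()) for i in range(1,n) if st[i,4]>8]; print(name,r); return r
H=lambda a,b,smin=100,vmin=50:(lambda h:(((h[...,0]>=a)&(h[...,0]<=b))&(h[...,1]>smin)&(h[...,2]>vmin)))
red=lambda h:((h[...,0]<8)|(h[...,0]>172))&(h[...,1]>150)&(h[...,2]>70)
dark=lambda h:(h[...,2]<60)
blobs(t,"t green",(280,180,400,275),H(45,80)); blobs(s,"s green",(250,180,400,290),H(45,80))
blobs(t,"t red",(270,180,330,230),red); blobs(s,"s red",(290,150,330,195),red)
blobs(t,"t dark",(335,225,370,260),dark); blobs(s,"s dark",(285,195,320,240),dark)
cv2.imwrite("pics/a.png",np.hstack([cv2.resize(t[140:280,270:400],None,fx=3,fy=3,interpolation=cv2.INTER_CUBIC)[:420],cv2.resize(s[150:290,250:390],None,fx=3,fy=3,interpolation=cv2.INTER_CUBIC)]))
```

```text
t green [([382, 236, 7, 7, 39], [385.1, 239.3])]
s green [([321, 250, 6, 5, 23], [323.6, 252.2])]
t red [([286, 194, 15, 14, 173], [293.0, 200.5])]
s red [([302, 162, 12, 10, 89], [307.7, 166.7])]
t dark [([345, 225, 13, 27, 174], [350.9, 242.8])]
s dark [([294, 210, 10, 10, 27], [297.7, 214.6]), ([295, 220, 12, 13, 105], [300.7, 226.2])]
```

View pics/a.png

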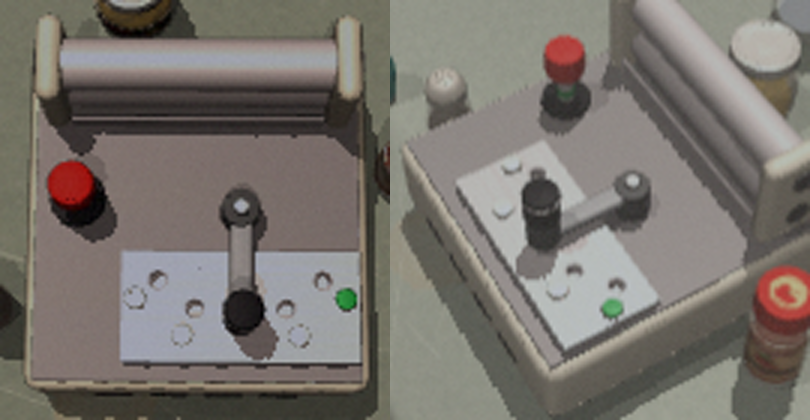

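Crop: green marker at outermost hole on the right (+50°, i.e. +0.873 rad); red knob top at ~(293.7,201), cap ~(351,243), lever arm pointing straight to -x.

Run:
```python
from h import *
from scipy.spatial.transform import Rotation as R
c=cam("top"); cs=cam("scene")
T=lambda x,y:(x/3+270-1/3,y/3+140-1/3)
mk=[onplane(c,*T(*p),.100)[:2] for p in [(134,297),(182,335),(299,335)]]+[onplane(c,385.1,239.3,.1)[:2]]
a=np.radians([-50,-25,25,50]); src=np.c_[-95.5e-3*np.cos(a),-95.5e-3*np.sin(a)]
mk=np.array(mk); cs_,cd=src.mean(0),mk.mean(0)
U,S,Vt=np.linalg.svd((src-cs_).T@(mk-cd)); M=Vt.T@U.T; piv=cd-M@cs_
print("yaw",np.degrees(np.arctan2(M[1,0],M[0,0])),"pivot",piv,"res mm",((src@M.T+piv-mk)*1e3).round(1).tolist())
print("cap pred", M@[-.075,0]+piv,"cap top meas",onplane(c,351,243,.159),"target cap",M@[-.075*np.cos(a[3]),-.075*np.sin(a[3])]+piv)
print("knob meas",onplane(c,293.5,200.7,.148))
def tri(p,q):
    A=[];b=[]
    for cc,u in((c,p),(cs,q)):
        o,d=ray(cc,*u); d/=np.linalg.norm(d); P=np.eye(3)-np.outer(d,d); A.append(P);b.append(P@o)
    return np.linalg.lstsq(np.vstack(A),np.hstack(b),rcond=None)
print("green tri",tri((385.1,239.3),(323.6,252.2))[:2])
print("knob top in scene from top est",proj(cs,onplane(c,293.5,200.7,.148)), "cap",proj(cs,onplane(c,351,243,.159)))
st=manip.read_state(); q=st["tool_rot"]; print(R.from_quat([q[1],q[2],q[3],q[0]]).as_matrix().round(3))
```

```text
yaw 1.2466718391895761 pivot [ 0.59313089 -0.00373943] res mm [[-0.3, -0.2], [0.4, 0.4], [-0.1, -0.1], [0.0, -0.0]]
cap pred [ 0.51814864 -0.00537119] cap top meas [ 0.51787365 -0.00548371  0.159     ] target cap [ 0.54618323 -0.06222804]
knob meas [0.60002099 0.11026793 0.148     ]
green tri (array([ 0.53279448, -0.07822002,  0.09765803]), array([1.30623858e-06]))
knob top in scene from top est [308.0212881  165.97405309] cap [300.07215109 213.15893898]
[[-0.9    0.436 -0.001]
 [ 0.436  0.9   -0.001]
 [ 0.    -0.002 -1.   ]]
```

>>> jog_arm:
  motion:
    - [[-0.035,-0.0205,0],[0,0,-4],0]
    - [[-0.07,-0.041,0],[0,0,-8],0]
    - [[-0.105,-0.0615,0],[0,0,-12],0]
    - [[-0.14,-0.082,0],[0,0,-16],0]
    - [[-0.175,-0.1025,0],[0,0,-20],0]
    - [[-0.21,-0.123,0],[0,0,-24],0]
    - [[-0.245,-0.1435,0],[0,0,-27.1],0]
    - [[-0.28,-0.164,0],[0,0,-27.1],0]
    - [[-0.315,-0.1845,0],[0,0,-27.1],0]
    - [[-0.35,-0.205,0],[0,0,-27.1],0]
  squeeze: 30

```text
clock: 0.98
position: [0.5095, 0.2461, 0.2451]
tool_rot: [-0.0, -0.011, 1.0, -0.0]
contact_force: [-0.6, 0.4, 0.3]
finger_gap: 0.0002
grip_force: 0.0
```

>>> jog_arm:
  motion:
    - [[-0.022,-0.035,0],[0,0,0],0]
    - [[-0.044,-0.07,0],[0,0,0],0]
    - [[-0.066,-0.105,0],[0,0,0],0]
    - [[-0.088,-0.1395,0],[0,0,0],0]
    - [[-0.088,-0.1395,0],[0,0,0],0]
    - [[-0.088,-0.1395,0],[0,0,0],0]
    - [[-0.088,-0.1395,0],[0,0,0],0]

```text
clock: 1.57
position: [0.5996, 0.1106, 0.2448]
tool_rot: [-0.001, -0.011, 1.0, 0.0]
contact_force: [-0.7, 1.5, -0.1]
finger_gap: 0.0003
grip_force: 0.0
```

Run:
```python
from h import *
s=manip.read_state(); im=manip.grab_frame("wrist"); cv2.imwrite("pics/w1.png",im); c=cam("wrist",s)
print(s["position"],s["tool_rot"],s["joints"].round(3),s["contact_force"])
for n,P in dict(knob=(.600,.1103,.148),cap=(.518,-.0054,.159),green=(.5328,-.078,.1)).items(): print(n,proj(c,P))
hsv=cv2.cvtColor(im,cv2.COLOR_BGR2HSV)
for n,m in dict(red=((hsv[...,0]<8)|(hsv[...,0]>172))&(hsv[...,1]>150)&(hsv[...,2]>70),green=(hsv[...,0]>45)&(hsv[...,0]<80)&(hsv[...,1]>100)&(hsv[...,2]>50)).items():
    k,l,st,ce=cv2.connectedComponentsWithStats(m.astype(np.uint8))
    for i in range(1,k):
        if st[i,4]>60: print(n,st[i],ce[i])
```

```text
[0.59964992 0.1105833  0.24479993] [-5.89951008e-04 -1.07728938e-02  9.99941778e-01  1.95146554e-04] [ 0.094  0.037  1.743  0.     1.362 -1.498] [-0.70167263  1.49967072 -0.08894009]
knob [323.16411519 207.40079472]
cap [158.23971851  98.13421961]
green [116.47005427 114.57640042]
red [ 306  188   37   37 1042] [324.08541267 206.35700576]
red [ 94 205  23  27  87] [105.52873563 217.5862069 ]
red [ 63 207  50  39 785] [ 85.23694268 226.2866242 ]
red [ 75 219  14  13 115] [ 81.77391304 224.50434783]
red [ 89 331  21  13 135] [ 97.65185185 336.19259259]
green [109 107  16  16 192] [117.06770833 114.796875  ]
```

View pics/w1.png

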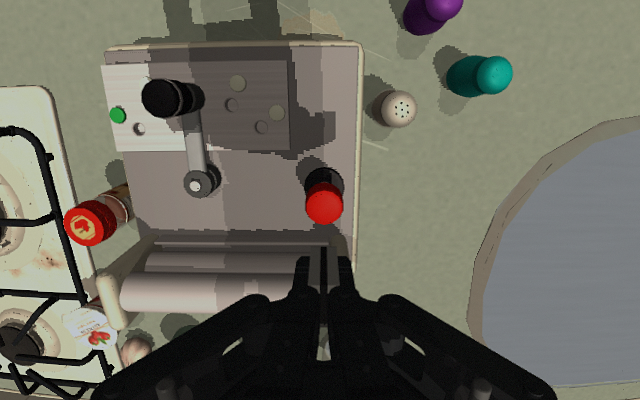

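The wrist view confirms the estimates: red knob at (324,206) against a predicted (323,207), green at (117,115). Now push the knob in with closed fingers.

>>> jog_arm:
  motion:
    - [[0,0,0.03],[0,0,0],0]
    - [[0,0,0.06],[0,0,0],0]
    - [[0,0,0.078],[0,0,0],0]
    - [[0,0,0.082],[0,0,0],0]
    - [[0,0,0.085],[0,0,0],0]
    - [[0,0,0.088],[0,0,0],0]
    - [[0,0,0.091],[0,0,0],0]
    - [[0,0,0.094],[0,0,0],0]
    - [[0,0,0.094],[0,0,0],0]
    - [[0,0,0.094],[0,0,0],0]

```text
clock: 2.45
position: [0.6003, 0.1105, 0.152]
tool_rot: [0.0, -0.011, 1.0, 0.0]
contact_force: [-0.1, -0.4, 0.3]
finger_gap: 0.0001
grip_force: 0.0
```

>>> jog_arm:
  motion:
    - [[0,0,0.001],[0,0,0],0]
    - [[0,0,0.002],[0,0,0],0]
    - [[0,0,0.003],[0,0,0],0]
    - [[0,0,0.003],[0,0,0],0]
    - [[0,0,0.003],[0,0,0],0]

```text
clock: 2.87
position: [0.6005, 0.1105, 0.1499]
tool_rot: [0.001, -0.011, 1.0, 0.0]
contact_force: [-1.8, 0.1, 6.2]
finger_gap: 0.0002
grip_force: 2.7
```

>>> jog_arm:
  motion:
    - [[0,0,0.001],[0,0,0],0]
    - [[0,0,0.002],[0,0,0],0]
    - [[0,0,0.002],[0,0,0],0]
    - [[0,0,0.002],[0,0,0],0]

```text
clock: 3.2
position: [0.6007, 0.1105, 0.1497]
tool_rot: [0.001, -0.011, 1.0, -0.0]
contact_force: [-5.6, -1.2, 11.7]
finger_gap: -0.0002
grip_force: 6.3
```

>>> jog_arm:
  motion:
    - [[0,0,-0.03],[0,0,0],0.0]
    - [[0,0,-0.055],[0,0,0],0.06]
    - [[0.02,-0.03,-0.055],[0,0,0],0.06]
    - [[0.042,-0.058,-0.055],[0,0,0],0.06]
    - [[0.064,-0.086,-0.055],[0,0,0],0.06]
    - [[0.0845,-0.114,-0.055],[0,0,0],0.06]
    - [[0.0845,-0.114,-0.055],[0,0,0],0.06]
    - [[0.0845,-0.114,-0.055],[0,0,0],0.06]
    - [[0.0845,-0.114,-0.055],[0,0,0],0.06]

```text
clock: 3.95
position: [0.5184, -0.0054, 0.2016]
tool_rot: [0.0, -0.011, 1.0, 0.0]
contact_force: [-1.0, -0.7, -0.3]
finger_gap: 0.0599
grip_force: 0.0
```

Run:
```python
from h import *
s=manip.read_state(); im=manip.grab_frame("wrist"); cv2.imwrite("pics/w2.png",im); c=cam("wrist",s)
print(s["position"],s["tool_rot"],s["contact_force"])
for n,P in dict(kin=(.600,.1103,.136),kout=(.600,.1103,.148),cap=(.518,-.0054,.159),green=(.5328,-.078,.1)).items(): print(n,proj(c,P))
hsv=cv2.cvtColor(im,cv2.COLOR_BGR2HSV)
m=((hsv[...,0]<8)|(hsv[...,0]>172))&(hsv[...,1]>150)&(hsv[...,2]>70)
k,l,st,ce=cv2.connectedComponentsWithStats(m.astype(np.uint8))
for i in range(1,k):
    if st[i,4]>60: print(st[i],ce[i])
```

```text
[ 0.51836681 -0.00535978  0.2016476 ] [ 4.67921349e-04 -1.07785722e-02  9.99941793e-01  1.18223421e-04] [-1.00991275 -0.68606983 -0.31019049]
kin [463.97352281 317.3109755 ]
kout [470.5126193  327.86600776]
cap [323.58486243 236.42583829]
green [235.85931231 219.13014415]
[449 289  27  22 293] [460.7337884  299.37201365]
```

View pics/w2.png

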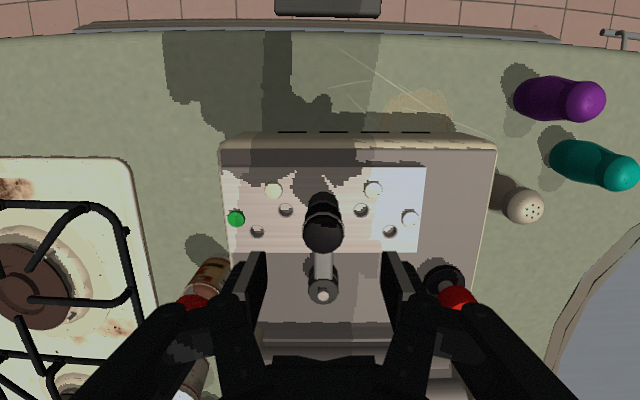

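Wrist view: cap centred between the fingers at about (323,235). The visible top edge of the red knob, row 289, matches "in" (291) and not "out" (302). Descend and grip the cap.

>>> jog_arm:
  motion:
    - [[0,0,0.02],[0,0,0],0.06]
    - [[0,0,0.04],[0,0,0],0.06]
    - [[0,0,0.055],[0,0,0],0.06]
    - [[0,0,0.061],[0,0,0],0.06]
    - [[0,0,0.061],[0,0,0],0.01]
    - [[0,0,0.061],[0,0,0],0.01]
    - [[0,0,0.061],[0,0,0],0.01]
    - [[0,0,0.061],[0,0,0],0.01]
    - [[0,0,0.061],[0,0,0],0.01]
    - [[0,0,0.061],[0,0,0],0.01]
  squeeze: 40

```text
clock: 4.83
position: [0.5189, -0.0053, 0.1416]
tool_rot: [0.001, -0.011, 1.0, 0.0]
contact_force: [0.3, 0.7, 1.9]
finger_gap: 0.0261
grip_force: 39.7
```

>>> jog_arm:
  motion:
    - [[0,0,-0.003],[0,0,0],0.01]
    - [[0,0,-0.006],[0,0,0],0.01]
    - [[0,0,-0.009],[0,0,0],0.01]
    - [[0,0,-0.012],[0,0,0],0.01]
    - [[0,0,-0.013],[0,0,0],0.01]
    - [[0,0,-0.013],[0,0,0],0.01]
    - [[0,0,-0.013],[0,0,0],0.01]

```text
clock: 5.42
position: [0.5187, -0.0053, 0.1526]
tool_rot: [0.001, -0.011, 1.0, 0.0]
contact_force: [7.6, 0.6, -8.2]
finger_gap: 0.0262
grip_force: 39.7
```

Run:
```python
from h import *
s=manip.read_state(); print(s["position"],s["contact_force"],s["joints"].round(3))
# arc rows in current tool frame: tool x -> machine -x rotated; pivot at -0.075 along... tool x=-(machine x), y=machine y
for a in np.radians(np.arange(5,55,5)): print(np.degrees(a).round(), (-.075*(1-np.cos(a))).round(4), (-.075*np.sin(a)).round(4))
```

```text
[ 0.51868902 -0.00526641  0.15255493] [ 7.55092121  0.59390062 -8.19750341] [-1.140e-01 -9.200e-02  2.030e+00  1.000e-03  1.201e+00 -1.707e+00]
5.0 -0.0003 -0.0065
10.0 -0.0011 -0.013
15.0 -0.0026 -0.0194
20.0 -0.0045 -0.0257
25.0 -0.007 -0.0317
30.0 -0.01 -0.0375
35.0 -0.0136 -0.043
40.0 -0.0175 -0.0482
45.0 -0.022 -0.053
50.0 -0.0268 -0.0575
```

>>> jog_arm:
  motion:
    - [[-0.0003,-0.0065,-0.001],[0,0,-5],0.01]
    - [[-0.0011,-0.013,-0.001],[0,0,-10],0.01]
    - [[-0.0026,-0.0194,-0.001],[0,0,-15],0.01]
    - [[-0.0045,-0.0257,-0.001],[0,0,-20],0.01]
    - [[-0.007,-0.0317,-0.001],[0,0,-25],0.01]
    - [[-0.01,-0.0375,-0.001],[0,0,-30],0.01]
    - [[-0.0136,-0.043,-0.001],[0,0,-35],0.01]
    - [[-0.0175,-0.0482,-0.001],[0,0,-40],0.01]
    - [[-0.022,-0.053,-0.001],[0,0,-45],0.01]
    - [[-0.0268,-0.0575,-0.001],[0,0,-50],0.01]

```text
clock: 6.25
position: [0.546, -0.0614, 0.1527]
tool_rot: [0.0, -0.434, 0.901, 0.001]
contact_force: [4.3, 4.0, -8.3]
finger_gap: 0.0254
grip_force: 39.9
```

>>> jog_arm:
  motion:
    - [[0,0,0],[0,0,0],0.01]
    - [[0,0,0],[0,0,0],0.01]
    - [[0,0,0],[0,0,0],0.01]

```text
clock: 6.5
position: [0.546, -0.0614, 0.1527]
tool_rot: [0.0, -0.432, 0.902, 0.001]
contact_force: [4.9, 2.6, -8.1]
finger_gap: 0.0262
grip_force: 40.0
```

Run:
```python
from h import *
s=manip.read_state(); print(s["position"],s["tool_rot"],s["contact_force"],s["torque"],s["joints"].round(3))
d=s["position"][:2]-[.5931,-.0037]; print("r",np.hypot(*d),"lever deg",np.degrees(np.arctan2(-d[1],-d[0]))-1.25)
```

```text
[ 0.54600767 -0.06142169  0.15267642] [ 3.69867472e-04 -4.32399747e-01  9.01681386e-01  1.00024980e-03] [ 4.87003606  2.58729658 -8.08458742] [ 0.46881313 -0.92775545 -0.10438519] [-2.110e-01 -2.100e-02  1.961e+00  2.000e-03  1.201e+00 -2.677e+00]
r 0.07449483911362996 lever deg 49.54066135844058
```

>>> jog_arm:
  motion:
    - [[0,0,0.003],[0,0,0],0.01]
    - [[0,0,0.006],[0,0,0],0.01]
    - [[0,0,0.008],[0,0,0],0.01]
    - [[0,0,0.01],[0,0,0],0.01]
    - [[0,0,0.011],[0,0,0],0.01]
    - [[0,0,0.011],[0,0,0],0.01]

```text
clock: 7.0
position: [0.546, -0.0614, 0.1422]
tool_rot: [0.0, -0.432, 0.902, 0.001]
contact_force: [5.1, 2.5, -5.2]
finger_gap: 0.026
grip_force: 40.1
```

Spring still pulls down at nearly seated height, so the pin is in the hole. Release and rise.

>>> jog_arm:
  motion:
    - [[0,0,0.001],[0,0,0],0.03]
    - [[0,0,0.001],[0,0,0],0.06]
    - [[0,0,0.001],[0,0,0],0.06]
    - [[0,0,0.001],[0,0,0],0.06]
    - [[0,0,-0.01],[0,0,0],0.06]
    - [[0,0,-0.03],[0,0,0],0.06]
    - [[0,0,-0.06],[0,0,0],0.06]
    - [[0,0,-0.06],[0,0,0],0.06]
    - [[0,0,-0.06],[0,0,0],0.06]

```text
clock: 7.75
position: [0.5477, -0.0626, 0.2071]
tool_rot: [0.002, -0.433, 0.902, -0.002]
contact_force: [0.1, 0.3, -0.0]
finger_gap: 0.0599
grip_force: 0.0
```

Run:
```python
from h import *
s=manip.read_state(); im=manip.grab_frame("wrist"); c=cam("wrist",s); cv2.imwrite("pics/w3.png",im)
t=manip.grab_frame("top"); sc=manip.grab_frame("scene"); cv2.imwrite("pics/t3.png",t); cs=cam("scene")
print(s["position"],s["contact_force"])
a=np.radians(50+1.25); p=np.array([.5931,-.0037])-.075*np.array([np.cos(a),np.sin(a)])
for z in (.159,.167): print("cap top z",z,"wrist",proj(c,(*p,z)),"scene",proj(cs,(*p,z)),"top",proj(cam("top"),(*p,z)))
print("knob in/out scene",proj(cs,(.6,.1103,.136)),proj(cs,(.6,.1103,.148)))
cv2.imwrite("pics/s3.png",np.hstack([cv2.resize(sc[150:290,250:390],None,fx=3,fy=3,interpolation=cv2.INTER_CUBIC),cv2.resize(im,None,fx=.6,fy=.6)[:240].repeat(1,0) if 0 else cv2.copyMakeBorder(cv2.resize(im,None,fx=.58,fy=.58),0,420-232,0,0,cv2.BORDER_CONSTANT)]))
```

```text
[ 0.54774652 -0.06264529  0.20706555] [ 0.07739093  0.33069656 -0.01499508]
cap top z 0.159 wrist [326.61202808 232.68291108] scene [326.00186679 227.39853508] top [380.55703396 229.22847486]
cap top z 0.167 wrist [326.69124969 238.26933471] scene [326.05573221 225.13041246] top [381.01883865 228.68816219]
knob in/out scene [308.11649646 169.49916794] [308.00647364 165.96846048]
```

View pics/s3.png

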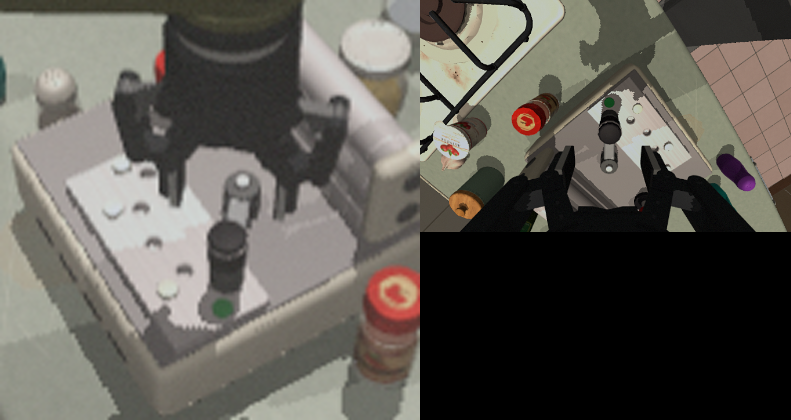

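The scene crop shows the cap beside the green marker, with its top at about (326,227), the seated height (0.159 m). I'll confirm with a gentle touch on the cap using closed fingers.

>>> jog_arm:
  motion:
    - [[0,0,0],[0,0,0],0]
    - [[0,0,0],[0,0,0],0]
    - [[0,0,0],[0,0,0],0]
    - [[0,0,0.02],[0,0,0],0]
    - [[0,0,0.028],[0,0,0],0]
    - [[0,0,0.031],[0,0,0],0]
    - [[0,0,0.033],[0,0,0],0]
    - [[0,0,0.035],[0,0,0],0]
    - [[0,0,0.036],[0,0,0],0]
    - [[0,0,0.036],[0,0,0],0]

```text
clock: 8.73
position: [0.5477, -0.0634, 0.1726]
tool_rot: [0.001, -0.433, 0.901, -0.002]
contact_force: [-7.6, -1.5, 20.3]
finger_gap: -0.0002
grip_force: 10.1
```

Contact at tip height 0.1586 m, so the plunger is fully seated. Retract and go back over the knob with open fingers.

>>> jog_arm:
  motion:
    - [[0,0,-0.025],[0,0,0],0]
    - [[0,0,-0.045],[0,0,0],0.06]
    - [[-0.021,0.008,-0.045],[0,0,6.25],0.06]
    - [[-0.042,0.017,-0.045],[0,0,12.5],0.06]
    - [[-0.063,0.025,-0.045],[0,0,18.75],0.06]
    - [[-0.084,0.034,-0.045],[0,0,25],0.06]
    - [[-0.105,0.042,-0.045],[0,0,31.25],0.06]
    - [[-0.126,0.051,-0.045],[0,0,37.5],0.06]
    - [[-0.147,0.059,-0.045],[0,0,43.75],0.06]
    - [[-0.168,0.0675,-0.045],[0,0,50],0.06]

```text
clock: 9.57
position: [0.5984, 0.1122, 0.2116]
tool_rot: [-0.001, -0.008, 1.0, -0.0]
contact_force: [0.7, -0.2, -0.1]
finger_gap: 0.0599
grip_force: 0.0
```

>>> jog_arm:
  motion:
    - [[0,0,0],[0,0,0],0.06]
    - [[0,0,0],[0,0,0],0.06]
    - [[0,0,0],[0,0,0],0.06]

```text
clock: 9.82
position: [0.5982, 0.1107, 0.2117]
tool_rot: [-0.001, -0.012, 1.0, -0.0]
contact_force: [0.5, -0.5, -0.7]
finger_gap: 0.0599
grip_force: 0.0
```

Run:
```python
from h import *
s=manip.read_state(); im=manip.grab_frame("wrist"); c=cam("wrist",s); cv2.imwrite("pics/w4.png",im)
print(s["position"],s["tool_rot"],s["joints"].round(3))
print(proj(c,(.6,.1103,.136)),proj(c,(.6,.1103,.148)))
hsv=cv2.cvtColor(im,cv2.COLOR_BGR2HSV); m=((hsv[...,0]<8)|(hsv[...,0]>172))&(hsv[...,1]>150)&(hsv[...,2]>70)
k,l,st,ce=cv2.connectedComponentsWithStats(m.astype(np.uint8))
for i in range(1,k):
    if st[i,4]>150: print(st[i],ce[i])
```

```text
[0.59818528 0.11070843 0.21170995] [-6.66084794e-04 -1.18445592e-02  9.99929590e-01 -2.77782288e-04] [ 0.095  0.057  1.779 -0.     1.307 -1.499]
[323.04103451 219.35162376] [323.01769856 226.032229  ]
[ 304  198   41   40 1228] [324.03501629 217.75895765]
[ 36 221  57  42 945] [ 60.39365079 241.64338624]
```

View pics/w4.png

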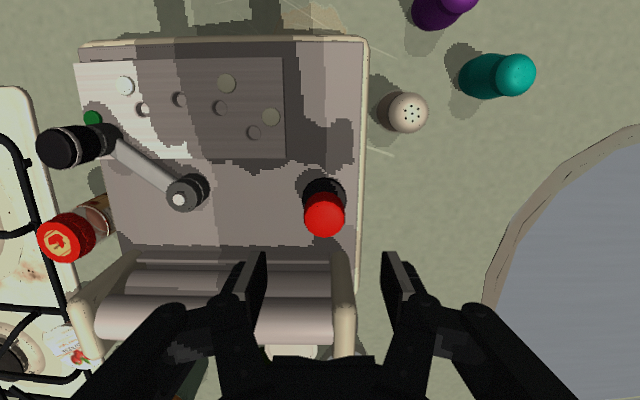

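The wrist view shows the lever by the green marker and the knob at (324,218), matching "in". Descend, grip and pull.

>>> jog_arm:
  motion:
    - [[-0.002,0,0.03],[0,0,0],0.06]
    - [[-0.002,0,0.06],[0,0,0],0.06]
    - [[-0.002,0,0.08],[0,0,0],0.06]
    - [[-0.002,0,0.0875],[0,0,0],0.06]
    - [[-0.002,0,0.0875],[0,0,0],0.015]
    - [[-0.002,0,0.0875],[0,0,0],0.015]
    - [[-0.002,0,0.0875],[0,0,0],0.015]
    - [[-0.002,0,0.0875],[0,0,0],0.015]
    - [[-0.002,0,0.0875],[0,0,0],0.015]
    - [[-0.002,0,0.0875],[0,0,0],0.015]
  squeeze: 40

```text
clock: 10.7
position: [0.6013, 0.1111, 0.1265]
tool_rot: [0.001, -0.011, 1.0, -0.0]
contact_force: [-1.3, -1.3, 2.8]
finger_gap: 0.0308
grip_force: 40.4
```

>>> jog_arm:
  motion:
    - [[0,0,-0.003],[0,0,0],0.015]
    - [[0,0,-0.006],[0,0,0],0.015]
    - [[0,0,-0.009],[0,0,0],0.015]
    - [[0,0,-0.012],[0,0,0],0.015]
    - [[0,0,-0.014],[0,0,0],0.015]
    - [[0,0,-0.015],[0,0,0],0.015]
    - [[0,0,-0.015],[0,0,0],0.015]

```text
clock: 11.28
position: [0.601, 0.1111, 0.1388]
tool_rot: [0.001, -0.011, 1.0, 0.0]
contact_force: [5.6, 0.6, -7.2]
finger_gap: 0.0301
grip_force: 41.2
```

>>> jog_arm:
  motion:
    - [[0,0,-0.001],[0,0,0],0.015]
    - [[0,0,-0.002],[0,0,0],0.015]
    - [[0,0,-0.002],[0,0,0],0.015]

```text
clock: 11.53
position: [0.6009, 0.111, 0.1389]
tool_rot: [0.001, -0.011, 1.0, 0.0]
contact_force: [10.1, 1.7, -14.6]
finger_gap: 0.0305
grip_force: 41.4
```

Hard stop reached: the knob is fully out. Relax, open and withdraw straight up.

>>> jog_arm:
  motion:
    - [[0,0,0.002],[0,0,0],0.015]
    - [[0,0,0.002],[0,0,0],0.04]
    - [[0,0,0.002],[0,0,0],0.06]
    - [[0,0,0.002],[0,0,0],0.06]
    - [[0,0,0.002],[0,0,0],0.06]
    - [[0,0,-0.02],[0,0,0],0.06]
    - [[0,0,-0.05],[0,0,0],0.06]
    - [[0,0,-0.08],[0,0,0],0.06]
    - [[0,0,-0.1],[0,0,0],0.06]
    - [[0,0,-0.1],[0,0,0],0.06]

```text
clock: 12.37
position: [0.6032, 0.1114, 0.2489]
tool_rot: [0.005, -0.011, 1.0, 0.0]
contact_force: [0.9, -0.1, 0.5]
finger_gap: 0.0601
grip_force: 0.0
```

>>> jog_arm:
  motion:
    - [[0,0,0],[0,0,0],0.06]
    - [[0,0,0],[0,0,0],0.06]
    - [[0,0,0],[0,0,0],0.06]
    - [[0,0,0],[0,0,0],0.06]

```text
clock: 12.7
position: [0.5996, 0.111, 0.2397]
tool_rot: [-0.002, -0.011, 1.0, -0.0]
contact_force: [-0.3, -0.4, -0.4]
finger_gap: 0.0601
grip_force: 0.0
```

Run:
```python
from h import *
s=manip.read_state(); im=manip.grab_frame("wrist"); c=cam("wrist",s); cv2.imwrite("pics/w5.png",im)
print(s["clock"],s["position"],s["contact_force"])
print("knob in/out",proj(c,(.6,.1103,.136)),proj(c,(.6,.1103,.148)),"cap seated/up",proj(c,(.5463,-.0622,.159)),proj(c,(.5463,-.0622,.167)))
hsv=cv2.cvtColor(im,cv2.COLOR_BGR2HSV); m=((hsv[...,0]<8)|(hsv[...,0]>172))&(hsv[...,1]>150)&(hsv[...,2]>70)
k,l,st,ce=cv2.connectedComponentsWithStats(m.astype(np.uint8))
for i in range(1,k):
    if st[i,4]>150: print(st[i],ce[i])
```

```text
12.7 [0.5996493  0.1110253  0.23968954] [-0.34793492 -0.36287417 -0.43571237]
knob in/out [322.70759436 204.71236247] [322.6752468  209.92601389] cap seated/up [ 84.00072856 139.89657637] [ 75.68612745 141.56240834]
[ 305  191   38   37 1088] [323.63419118 208.75459559]
[ 59 209  42  40 766] [ 80.04699739 228.06657963]
```

View pics/w5.png

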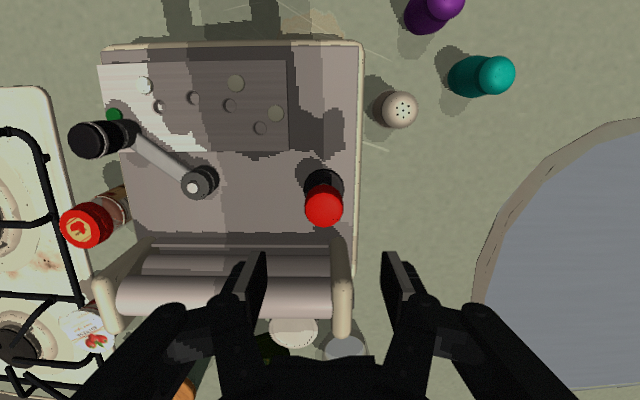

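The knob is out: (323.6,208.8) against a predicted 209.9 out and 204.7 in. The cap top, at about (84,140), is seated at the green marker, and the jars are where they were. Handing in.

```bash
python3 -c "
from rig import manip
print(manip.finish_job())"
```

```text
the job is handed in; nothing more can be done
None
```

The job is handed in: I pushed the red knob fully in, moved the lever to the green-marked hole (+50°) with the plunger fully seated, then pulled the knob back out to on, leaving the jars and shaker where they were.

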